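Click the reamer onto the citrus juicer and cover it

TASK

Put the washed citrus juicer back together. Pick up the orange reamer, set it on the juicer's square drive shaft, feel for the square with a light push and a turn, and press it down - never with more than about 5 kg (50 N) on it - until the spring ball clicks and the reamer sits fully home; then put the clear dust cover on over it, down on the ledge all round. Let go of everything and leave the carton, jar and tumbler where they are.

Things in the scene. Friction and masses are not known exactly. Their poses are not given: they have to be found in the camera images.
- juicer: White round citrus juicer, fixed (does not slide), 192 mm across; origin on its upright axis at counter height, -x towards its small spout (reaches 132 mm from the axis, 98 to 128 mm high). On top a flat ledge 145 mm high, 78 to 96 mm from the axis; inside it a clear bowl, outer radius 78 mm, rim 167 mm high; in that a white strainer plate 157 mm high.
- shaft_seat (a point): Centre of the top of the black collar (radius 16 mm, 167 mm above the counter) at the foot of the drive shaft, on the juicer's axis; axes are the juicer's, NOT the shaft's. In the middle of one flat of the shaft, 11 mm above this point, a spring ball sticks out 2 mm; about 5 N sideways pushes it in.
- shaft_end (a point): Top of the upright square drive shaft, 25 mm above shaft_seat: 14 mm across flats, its top edge bevelled 1.5 mm. Which way the flats face differs every time and is NOT given (these axes do not turn with it): look, or feel by turning the reamer on it under a light push. The gear motor holds the shaft against light turning (slips at 0.1 N m).
- cover_ledge (a point): Point on the juicer's axis at the height of the flat ledge on which the dust cover's lower edge rests, 145 mm above the counter.
- reamer_mid (a point): Middle of the loose orange reamer, on its axis, 33 mm above its underside; z to its tip. 66 mm high, about 120 g; stands upright on its base in one of the two trays. Lower part: a round skirt 52 mm in diameter, 28 mm high, to be gripped; above it a ribbed cone. Fully home, its underside lies on the collar and this point is 33 mm above shaft_seat.
- reamer: The same reamer, origin at the centre of its underside: there, a square socket 15 mm wide (walls square to its x and y, mouth bevelled 1.5 mm), 28 mm deep, with a dimple in each wall 7.5 to 14.5 mm up: any quarter turn fits. Underside above collar: 22 to 25 mm when off the square; about 14 mm when it meets the ball; 6 to 15 N pushes it past; it snaps down the last 3 mm.
- cover_mid (a point): Middle of the loose clear dust cover, on its axis, 68 mm above its lower edge; z up. A domed hood open below, 174 mm outside and 166 mm inside diameter, 102 mm high (98 inside) plus a black knob: 136 mm in all, about 160 g. Stands upright in the other tray. Once on the ledge round the bowl (5 mm to spare on the radius) this point is 68 mm above cover_ledge.
- cover_knob (a point): Centre of the black knob on top of the cover, 124 mm above the cover's lower edge: round, 25 mm in diameter, from 14 to 34 mm above the top of the hood, on a 15 mm thick stem; to be gripped.
- tray_a: Fixed beige serving tray on the robot's left, 230 x 240 mm, floor 5 mm thick, rim 16 mm high; origin under its centre.
- tray_b: The same tray on the robot's right. One tray holds the reamer, the other the cover; which is which varies.
- carton: Bystander: cream pastry carton, 110 x 160 x 55 mm high, origin under its centre.
- jar: Bystander: amber glass jar, 72 mm in diameter, 95 mm high, origin under its centre.
- tumbler: Bystander: glass tumbler, 66 mm in diameter, 85 mm high, origin under its centre.
Not all that is in view belongs to the job. What is shaped like the part that bears cover_mid but blue is not meant.

How it is judged:
By the outcome, as a careful person would: the job done as asked, in the order asked, and still so for the second after the job is handed in, with the robot touching nothing.
It also fails if it takes over 72 s, if anything falls off the work surface, if the arm or the gripper's body presses on something with over 40 N, if the wrist force passes 120 N, or if a joint passes its speed limit or range.

ROBOT

A 6-joint arm with a two-finger parallel gripper is mounted at the origin on the work surface. World frame = base frame: x ahead of the robot, y to its left, z up, the work surface at z = 0. Lengths are in mm, angles in rad, forces in N, time in s.
With the tool pointing down it reaches from about 350 to 875 mm from the base axis. Payload 4.2 kg.
Tool frame: the origin (TCP) lies on the mounting face of the last link; the fingertips stand 173 mm ahead of it and the grasp point (between the pads) lies 155 mm ahead of it; z points along the fingers, y is the direction in which the jaws open and shut (so a half turn about z gives the same grasp; the last joint's range is limited). The gripper opens to 85 mm and grips with 20 to 120 N. Pads are 22 mm wide; open, the fingers measure 114 mm over their backs; the gripper's body (76 mm by 85 mm) begins 54 mm behind the grasp point. The pads swing forward as they close: fully open they stand 13 mm farther back than shut.
Start: joints at [-1.083, 0.385, 0.008, 0, -1.194, -0.259], TCP at [141.773, -608.687, 404.712] pointing down, gripper open.
Joint ranges: [-3.14, 3.14], [-1.21, 2.06], [-1.07, 1.41], [-3.16, 2.05], [-2.99, -0.16], [-3.1, 3.1]. Speed limits (rad/s): [2.79, 2.79, 3.14, 3.14, 3.14, 3.14].

INTERFACE

Orientations are given as a unit quaternion [x, y, z, w].
In Python, from bench import arm gives the robot as it stands.
- The arm moves only by the shell command python3 -m jog 'ROWS' [OPENING]. ROWS is JSON, a list that holds one entry, the list of rows, each a list of 4 numbers: the shift along the tool's x, y, z in mm, then the turn about the tool's z in degrees. In form: [[[x, y, z, spin], ...]]. A call has exactly 5 rows; each row is the pose to reach, as a shift and turn from the pose measured when the call began, along the tool's axes at that moment; what a row does not reach only later rows make up. A row lasts 1/8 s, in which the tool goes at most 62.5 mm and 10.7 degrees, less where a joint would pass 70% of its speed; a pose out of reach is approached as far as the arm can. A call with a gripper value outside its range is refused whole. OPENING is the finger opening in mm, from 0 to 85.4, set as the call begins (- or left out, the last holds). The fingers move at their own pace and stop on an object; the grip force is fixed at half the most. Time passes only in rows, so rows that repeat a pose let the fingers close, or fill a call up. It gives the time, the measured TCP pose, the force and the opening at its end, in the units of the state.
- arm.read_state(): the state, without advancing time (a new reading comes with each control period).
- arm.get_image(name): name is "scene" or "top" or "wrist"; returns (picture, depth): 384x512x3 uint8, blue, green, red; 384x512 float32, mm along the optical axis (not along the pixel's ray), 0 where there is no reading.
- arm.camera_params(name): a dict with "mtx" (3x3 intrinsics, pixels), "R" (3x3) and "t" (3): a world point X has camera coordinates R X + t. Camera axes: x right, y down, z forward; pixel columns grow to the right and rows downward; lengths in mm; the calibration is good to about 2 mm. A picture is of the moment at which its call begins: read the wrist's pose just before it. camera_params takes no time and is no camera call; for the wrist camera it gives the pose at the moment of the call.
- arm.job_done(): hands the job in, once; it reports no verdict.
The state is a dict: "clock": time; "joints": joint angles; "joint_vel": joint speeds; "joint_efforts": joint torques, N m; "position": TCP position; "ee_rot": TCP orientation; "contact_force": force on the tool from outside, world axes, zero at the start; "wrist_torque": the same for the moment, N m; "gripper_width": finger opening in mm.
Only numpy, scipy, OpenCV 4.12 (cv2) and the standard library are available. Lean on these libraries where they do the work, as an engineer would, in place of code of your own. Each camera call takes 0.05 s, during which the arm holds its last target.

## Working session

There is one attempt and no reset: what is moved stays moved. The work goes in short steps, Python scripts to look and compute and a shell command to move; the robot and the scene stay as the last step left them, time stands still between calls to the robot, and variables do not carry over. Pictures are saved under pics/ and viewed, and the job is handed in when it is done.

```bash
ls; mkdir -p pics
python3 - <<'E'
from bench import arm
import cv2, numpy as np
s=arm.read_state()
for k,v in s.items(): print(k,v)
for n in ("scene","top"):
    im,d=arm.get_image(n); cv2.imwrite(f"pics/{n}0.png",im); np.save(f"pics/{n}0.npy",d)
    p=arm.camera_params(n); print(n,p)
E
```

```text
pics
clock 0.0
joints [-1.08340139e+00  3.85554459e-01  6.60885750e-03 -5.25924098e-04
 -1.19401446e+00 -2.58621360e-01]
joint_vel [-9.73676137e-05  2.18286085e-04 -1.48320202e-03 -1.56594063e-04
  6.40447556e-05 -6.07016275e-04]
joint_efforts [ 3.24490429e-04 -3.92287517e+01  1.88394803e+01  4.18605477e+00
 -4.67700243e-03 -9.47536194e-06]
position [ 141.73918916 -608.49456919  403.6118012 ]
ee_rot [-1.14041054e-01  9.93475419e-01  1.09654111e-03 -1.66647846e-04]
contact_force [-0.1567113   0.23716108 -0.7641635 ]
wrist_torque [-0.00146229 -0.04081835 -0.02980883]
gripper_width 85.67079451359218
scene {'mtx': array([[371.25471367,   0.        , 252.72794434],
       [  0.        , 371.25471367, 193.51469866],
       [  0.        ,   0.        ,   1.        ]]), 'R': array([[ 0.40361921,  0.91476459,  0.01724164],
       [ 0.75317153, -0.32150284, -0.57390641],
       [-0.51944603,  0.24462556, -0.81873937]]), 't': array([-266.27582725, -324.46588761, 1612.85239284])}
top {'mtx': array([[472.25532661,   0.        , 254.68771671],
       [  0.        , 472.25532661, 196.87170479],
       [  0.        ,   0.        ,   1.        ]]), 'R': array([[-0.01811581, -0.99983363,  0.00212699],
       [-0.97895474,  0.01730493, -0.20334246],
       [ 0.20327182, -0.00576594, -0.97910537]]), 't': array([  39.12805358,  544.6816491 , 1267.29507878])}
```

View pics/scene0.png

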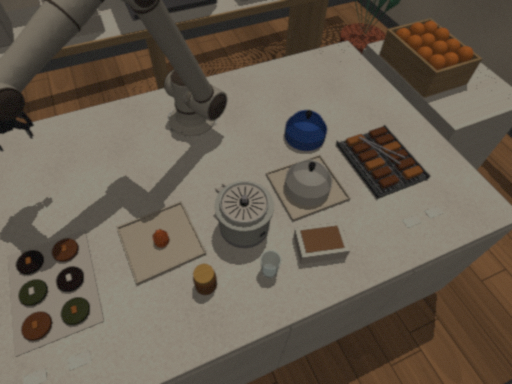

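View pics/top0.png

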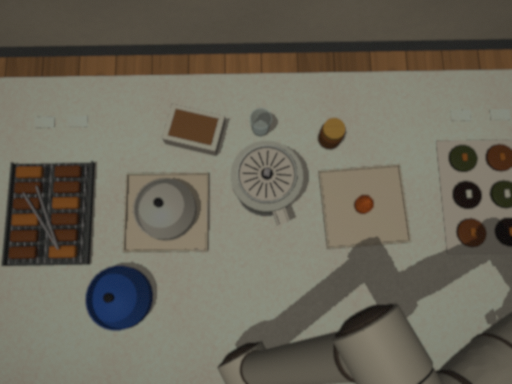

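Top view: the orange reamer is at (364,204) in the robot's right tray, and the juicer axis is near (268,175). There are two hoods: the clear/grey one at (166,209) standing in the left tray, and a blue one at (120,297) loose on the counter. The clear one in the tray fits the description, and the blue one is excluded. I'll confirm that with crops and measure.

```bash
cat > h.py <<'E'
import numpy as np, cv2
def cloud(d,p):
    K,R,t=p["mtx"],p["R"],np.asarray(p["t"])
    v,u=np.mgrid[:d.shape[0],:d.shape[1]]
    c=np.stack([(u-K[0,2])/K[0,0]*d,(v-K[1,2])/K[1,1]*d,d],-1)
    X=(c-t)@R
    X[d<=0]=np.nan
    return X
def onplane(u,v,z,p):
    K,R,t=p["mtx"],p["R"],np.asarray(p["t"])
    r=R.T@np.array([(u-K[0,2])/K[0,0],(v-K[1,2])/K[1,1],1.]); o=-R.T@t
    return o+r*(z-o[2])/r[2]
def proj(X,p):
    c=p["R"]@np.asarray(X,float)+p["t"]; q=p["mtx"]@c; return q[:2]/q[2]
def circ(P):
    A=np.c_[2*P,np.ones(len(P))]; s=np.linalg.lstsq(A,(P**2).sum(1),rcond=None)[0]
    return s[0],s[1],np.sqrt(s[2]+s[0]**2+s[1]**2)
E
python3 - <<'E'
from bench import arm
import cv2,numpy as np
from h import *
im=cv2.imread("pics/top0.png")
a=cv2.resize(im[140:340,70:230],None,fx=2.4,fy=2.4,interpolation=cv2.INTER_CUBIC)
b=cv2.resize(im[130:250,220:400],None,fx=2.4,fy=2.4,interpolation=cv2.INTER_CUBIC)
h=max(a.shape[0],b.shape[0]); f=lambda x:cv2.copyMakeBorder(x,0,h-x.shape[0],0,0,cv2.BORDER_CONSTANT)
o=np.hstack([f(a),f(b)]); print(o.shape); cv2.imwrite("pics/crop0.png",cv2.resize(o,None,fx=min(1,800/o.shape[1]),fy=min(1,800/o.shape[1])))
for n in("top","scene"):
    p=arm.camera_params(n); d=np.load(f"pics/{n}0.npy"); X=cloud(d,p); np.save(f"pics/{n}X.npy",X)
    print(n,"counter z",[round(float(X[v,u,2]),1) for u,v in ([(268,110),(230,300),(400,120)] if n=="top" else [(200,320),(100,150)])])
p=arm.camera_params("top");X=np.load("pics/topX.npy")
def reg(u0,u1,v0,v1,z0,z1):
    Q=X[v0:v1,u0:u1].reshape(-1,3); return Q[(Q[:,2]>z0)&(Q[:,2]<z1)]
for nm,r in dict(reamer=(345,385,185,225,25,80),cover=(130,205,170,245,60,160),juicer=(225,310,135,225,135,220)).items():
    Q=reg(*r); print(nm,len(Q),Q.mean(0).round(1),Q.min(0).round(1),Q.max(0).round(1), "hist",np.histogram(Q[:,2],bins=8))
for uv in [(364,204),(158,202),(268,175),(267,174)]: print(uv,X[uv[1],uv[0]].round(1))
E
```

```text
(480, 816, 3)
top counter z [81.1, -2.2, -3.1]
scene counter z [-0.3, 1.2]
reamer 271 [ 523.4 -277.    50.8] [ 501.2 -307.8   25.1] [ 553.  -255.5   73.1] hist (array([12, 38, 34, 39, 40, 41, 35, 32]), array([25.05120462, 31.05598013, 37.06075565, 43.06553117, 49.07030668,
       55.0750822 , 61.07985772, 67.08463324, 73.08940875]))
cover 2785 [513.8 278.8  92.6] [436.3 198.5  60. ] [603.  367.6 146.5] hist (array([386, 361, 363, 965, 624,   2,   7,  77]), array([ 60.00326913,  70.81560683,  81.62794453,  92.44028224,
       103.25261994, 114.06495764, 124.87729535, 135.68963305,
       146.50197075]))
juicer 4040 [582.3  -0.9 154.8] [491.  -96.3 136.1] [682.6  94.  197.1] hist (array([ 354,  940, 1687,  793,  229,    2,    9,   26]), array([136.12305205, 143.74130577, 151.3595595 , 158.97781322,
       166.59606694, 174.21432066, 181.83257439, 189.45082811,
       197.06908183]))
(364, 204) [ 518.7 -274.6   60.5]
(158, 202) [518.6 282.7 140.3]
(268, 175) [578.5  -5.3 170.7]
(267, 174) [579.1  -2.5 178.7]
```

View pics/crop0.png

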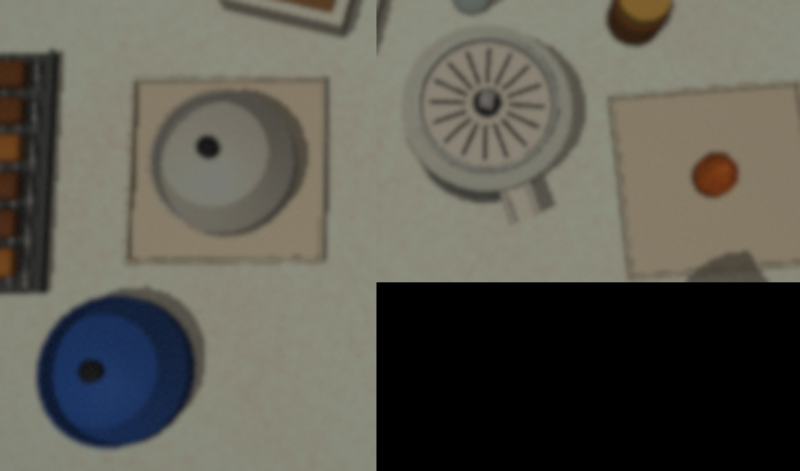

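The crop confirms it: the clear grey hood in the tray, centre about (162,208), is the one meant. The blue one sits outside a tray. The reamer stands in the right tray. Next I'll refine the positions.

Run:
```python
from bench import arm
import cv2,numpy as np
from h import *
for n,R in dict(top=dict(reamer=(345,385,185,225),cover=(130,205,170,245),juicer=(225,310,135,225)),scene=dict(reamer=(145,178,220,256),cover=(275,340,150,215),juicer=(205,280,175,250))).items():
    p=arm.camera_params(n); X=np.load(f"pics/{n}X.npy"); im=cv2.imread(f"pics/{n}0.png")
    hsv=cv2.cvtColor(im,cv2.COLOR_BGR2HSV)
    for nm,(u0,u1,v0,v1) in R.items():
        P=X[v0:v1,u0:u1]; H=hsv[v0:v1,u0:u1]
        if nm=="reamer":
            m=(H[...,1]>150)&(P[...,2]>0)
            vv,uu=np.nonzero(m); print(n,nm,"px",uu.mean()+u0,vv.mean()+v0,"ray z38",onplane(uu.mean()+u0,vv.mean()+v0,38,p).round(1),"z",np.nanpercentile(P[m][:,2],[2,50,98]).round(1))
        if nm=="cover":
            m=(H[...,2]<45)&(P[...,2]>100)
            vv,uu=np.nonzero(m); print(n,nm,m.sum(),"knob px",uu.mean()+u0,vv.mean()+v0,"ray z129+6",onplane(uu.mean()+u0,vv.mean()+v0,135,p).round(1),np.nanmedian(P[m],axis=0).round(1))
        if nm=="juicer":
            m=(P[...,2]>180)&(P[...,2]<205)
            vv,uu=np.nonzero(m); print(n,nm,m.sum(),"shaft px",uu.mean()+u0,vv.mean()+v0,"ray z190",onplane(uu.mean()+u0,vv.mean()+v0,190,p).round(1),np.nanmedian(P[m],axis=0).round(1))
            Q=P[(abs(P[...,2]-145)<5)]; c=np.nanmedian(Q,axis=0)[:2]
            for _ in range(10):
                r=np.hypot(*(Q[:,:2]-c).T); k=(r>84)&(r<104); cc=circ(Q[k][:,:2]); c=np.array(cc[:2])
            print("  ledge",np.round(cc,1),k.sum())
s=arm.read_state(); print(s["position"],s["clock"])
p=arm.camera_params("wrist"); print(-p["R"].T@p["t"],p["R"])
```

```text
top reamer px 363.59148936170214 204.02127659574467 ray z38 [ 522.9 -278.9   38. ] z [21.2 53.5 71.7]
top cover 43 knob px 158.0 202.0 ray z129+6 [519.6 283.7 135. ] [518.  282.9 140.8]
top juicer 35 shaft px 266.57142857142856 170.54285714285714 ray z190 [585.3  -1.3 190. ] [584.4  -2.1 192.4]
  ledge [586.4  -1.2  90.3] 893
scene reamer px 160.35416666666666 238.19791666666666 ray z38 [ 536.6 -282.    38. ] z [11.6 45.5 69.8]
scene cover 38 knob px 311.42105263157896 165.92105263157896 ray z129+6 [525.5 281.  135. ] [526.2 280.3 138.4]
scene juicer 21 shaft px 243.76190476190476 197.04761904761904 ray z190 [588.9  -2.7 190. ] [588.7  -1.8 188.9]
  ledge [585.   -1.4  90.9] 482
[ 141.73787737 -608.53874051  403.73152181] 0.1
[  68.91076896 -626.09615566  372.85633395] [[-0.22748573  0.97377866  0.00231722]
 [ 0.93166242  0.21695339  0.29143845]
 [ 0.28329381  0.06845696 -0.95658678]]
```

```bash
python3 -m jog '[[[-55,28,6,0],[-110,57,12,0],[-165,85,18,0],[-220,113,24,0],[-275,142,30,0]]]' 85; python3 -m jog '[[[-50,26,6,0],[-95,49,12,0],[-140,73,17,0],[-178,93,20,0],[-178,93,20,0]]]'
```

```text
clock: 0.72
position: [378.6, -406.3, 373.5]
ee_rot: [-0.114, 0.993, 0.001, -0.0]
contact_force: [0.7, -0.7, -0.4]
gripper_width: 85.2
clock: 1.35
position: [532.7, -273.4, 352.6]
ee_rot: [-0.116, 0.993, 0.001, -0.001]
contact_force: [-0.3, -1.6, -0.3]
gripper_width: 85.1
```

Run:
```python
from bench import arm
import cv2,numpy as np
from h import *
p=arm.camera_params("wrist"); s=arm.read_state()
im,d=arm.get_image("wrist"); cv2.imwrite("pics/w1.png",im)
X=cloud(d,p); print(s["position"],s["clock"])
hsv=cv2.cvtColor(im,cv2.COLOR_BGR2HSV)
m=(hsv[...,1]>150)&(hsv[...,0]<25)&(X[...,2]>5)&(np.hypot(X[...,0]-525,X[...,1]+279)<50)
Q=X[m]; print(m.sum(), Q.min(0).round(1),Q.max(0).round(1))
for z0,z1 in ((10,20),(20,30),(28,36),(40,50),(55,72)):
    q=Q[(Q[:,2]>z0)&(Q[:,2]<z1)]
    if len(q)>20: print(z0,z1,len(q),np.round(circ(q[:,:2]),1),q.mean(0).round(1))
```

```text
[ 532.65381668 -273.37603592  352.55072818] 1.35
3298 [ 500.3 -328.     5.7] [ 551.3 -230.1  271.7]
10 20 44 [ 526.4 -284.2   25.9] [ 502.6 -283.3   16.1]
20 30 56 [ 526.2 -284.2   25.8] [ 503.4 -286.2   25.2]
28 36 243 [ 526.2 -284.1   25. ] [ 515.3 -284.4   33.3]
40 50 593 [ 525.9 -284.2   20.9] [ 518.2 -284.7   45. ]
55 72 1151 [ 525.1 -284.3   11.4] [ 523.9 -284.5   63.4]
```

View pics/w1.png

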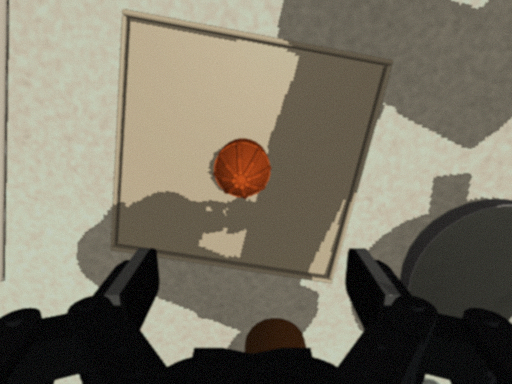

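Wrist view: the reamer is at (242,168) on the tray, with its skirt circle fitted at (526.2, −284.2) and radius 25.8, which agrees at all heights. Descending onto it.

```bash
python3 -m jog '[[[9,-9,40,0],[9,-9,85,0],[9,-9,125,0],[9,-9,155,0],[9,-9,165,0]]]' 85; python3 -m jog '[[[0,0,5,0],[0,0,8,0],[0,0,8,0],[0,0,8,0],[0,0,8,0]]]' -
```

```text
clock: 2.02
position: [522.9, -285.5, 185.9]
ee_rot: [-0.114, 0.993, 0.002, -0.003]
contact_force: [0.8, -0.6, 0.7]
gripper_width: 85.1
clock: 2.65
position: [523.0, -285.4, 178.5]
ee_rot: [-0.114, 0.993, 0.002, -0.003]
contact_force: [-0.1, 0.1, 0.0]
gripper_width: 85.2
```

```bash
python3 -m jog '[[[-4,-0.5,0,0],[-4,-0.5,0,0],[-4,-0.5,0,0],[-4,-0.5,0,0],[-4,-0.5,0,0]]]' 85; python3 -m jog '[[[0,0,0,0],[0,0,0,0],[0,0,0,0],[0,0,0,0],[0,0,0,0]]]' 40
```

```text
clock: 3.28
position: [526.9, -285.0, 178.4]
ee_rot: [-0.114, 0.993, 0.002, -0.003]
contact_force: [-0.4, 0.0, -0.7]
gripper_width: 85.1
clock: 3.9
position: [527.2, -285.0, 178.8]
ee_rot: [-0.114, 0.993, 0.002, -0.002]
contact_force: [-1.0, 0.3, 4.4]
gripper_width: 50.0
```

```bash
python3 -m jog '[[[0,0,0,0],[0,0,-10,0],[0,0,-20,0],[0,0,-30,0],[0,0,-40,0]]]' -
python3 - <<'E'
from bench import arm
import cv2
im,d=arm.get_image("wrist"); cv2.imwrite("pics/w2.png",im)
E
```

```text
clock: 4.53
position: [527.3, -285.1, 219.6]
ee_rot: [-0.114, 0.993, 0.002, -0.002]
contact_force: [-0.6, -0.4, -2.2]
gripper_width: 50.1
```

View pics/w2.png

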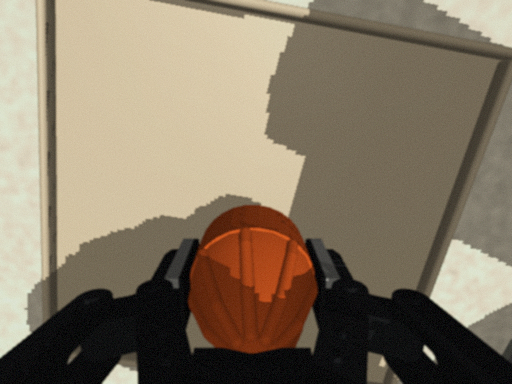

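Reamer is held centrally between the pads at (252,280). Lifting, then approaching the juicer offset so that the wrist camera can see the shaft.

```bash
python3 -m jog '[[[0,0,-50,0],[-5,20,-105,0],[-12,60,-150,0],[-23,110,-180,0],[-34,165,-200,0]]]' -; python3 -m jog '[[[-10,50,0,0],[-18,90,0,0],[-23,110,0,0],[-23,110,0,0],[-23,110,0,0]]]' -
python3 - <<'E'
from bench import arm
import cv2,numpy as np
from h import *
p=arm.camera_params("wrist"); s=arm.read_state()
im,d=arm.get_image("wrist"); cv2.imwrite("pics/w3.png",im); np.save("pics/w3.npy",cloud(d,p))
print(s["position"],s["contact_force"],proj([586,-2,192],p))
E
```

```text
clock: 5.2
position: [523.4, -116.2, 423.6]
ee_rot: [-0.114, 0.993, 0.001, 0.001]
contact_force: [0.9, 0.3, -2.0]
gripper_width: 50.3
clock: 5.82
position: [520.7, -4.1, 423.8]
ee_rot: [-0.114, 0.993, 0.001, 0.0]
contact_force: [0.9, 0.2, -2.3]
gripper_width: 50.4
[520.66802125  -4.14436253 423.84465529] [ 0.90617791  0.1583429  -2.27529071] [234.21600924 295.00400136]
```

View pics/w3.png

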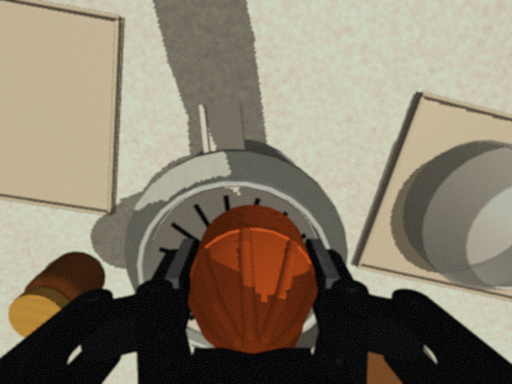

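The camera sees the base side of the tool and the reamer hides the shaft, so I'm shifting to the far side.

```bash
python3 -m jog '[[[-40,-9,0,0],[-80,-18,0,0],[-107,-25,0,0],[-107,-25,0,0],[-107,-25,0,0]]]' -
python3 - <<'E'
from bench import arm
import cv2,numpy as np
from h import *
p=arm.camera_params("wrist"); s=arm.read_state()
im,d=arm.get_image("wrist"); cv2.imwrite("pics/w4.png",im); np.save("pics/w4.npy",cloud(d,p))
u,v=proj([586,-2,192],p); print(s["position"],u,v)
np.savez("pics/w4p.npz",**{k:p[k] for k in("mtx","R","t")})
u,v=int(u),int(v); c=im[max(0,v-55):v+55,u-70:u+70]; cv2.imwrite("pics/w4c.png",cv2.resize(c,None,fx=5,fy=5,interpolation=cv2.INTER_CUBIC)); print(max(0,v-55),u-70)
E
```

```text
clock: 6.5
position: [630.3, -5.4, 423.4]
ee_rot: [-0.113, 0.994, 0.001, -0.0]
contact_force: [-0.1, -0.7, -0.6]
gripper_width: 50.4
[630.25399908  -5.44066503 423.38172017] 273.1632185542699 148.81140311187224
93 203
```

View pics/w4.png

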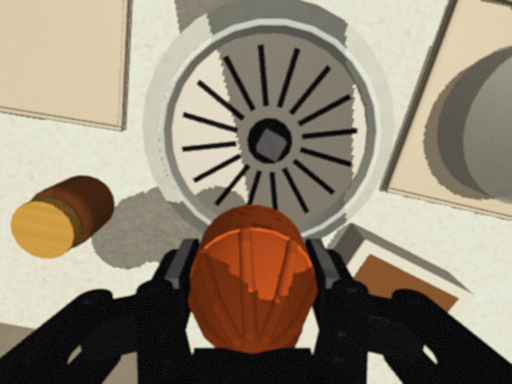

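View pics/w4c.png

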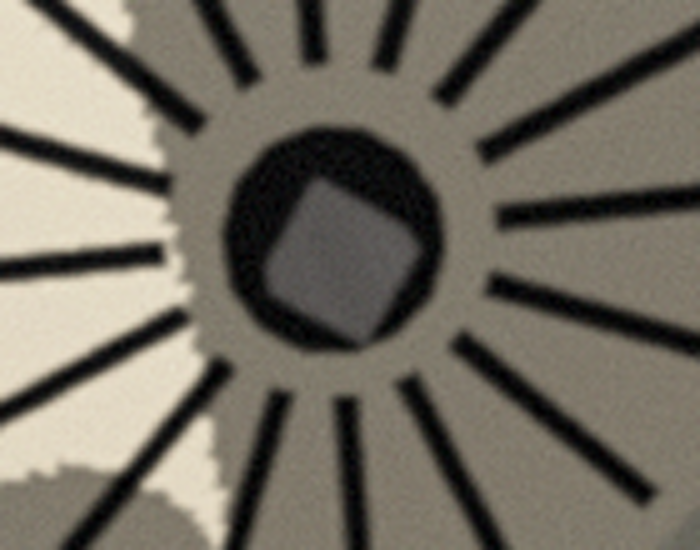

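The shaft top is visible, with its square corners in the crop at (318,178), (422,245), (362,348) and (262,270). I'll work out its angle, and check the reamer ribs as a hint.

Run:
```python
import cv2,numpy as np
from h import *
p=dict(np.load("pics/w4p.npz"))
C=[onplane(203+(a+.5)/5-.5,93+(b+.5)/5-.5,192,p)[:2] for a,b in((318,178),(422,245),(362,348),(262,270))]
C=np.array(C); print(C.round(1),C.mean(0))
for i in range(4):
    e=C[(i+1)%4]-C[i]; print(np.hypot(*e).round(1),(np.degrees(np.arctan2(e[1],e[0]))%90).round(1))
X=np.load("pics/w4.npy"); P=X[0:240,140:400]; 
for nm,z0,z1,ra,rb in(("ledge",141,149,78,98),("rim",163,172,70,80)):
    Q=P[(P[...,2]>z0)&(P[...,2]<z1)];c=np.array([586,-2.])
    for _ in range(15):
        r=np.hypot(*(Q[:,:2]-c).T);k=(r>ra)&(r<rb);cc=circ(Q[k][:,:2]);c=np.array(cc[:2])
    print(nm,np.round(cc,1),k.sum())
Q=P[(P[...,2]>188)&(P[...,2]<197)]; Q=Q[np.hypot(Q[:,0]-586,Q[:,1]+2)<15]; print("top",len(Q),Q.mean(0),cv2.minAreaRect(Q[:,:2].astype(np.float32)))
# collar circle centre at 167 crop (333,238)
print("collar",onplane(203+333/5,93+238/5,167,p))
im=cv2.imread("pics/w1.png"); cv2.imwrite("pics/w1c.png",cv2.resize(im[130:206,195:290],None,fx=7,fy=7,interpolation=cv2.INTER_CUBIC))
```

```text
[[574.6  -9.3]
 [579.7   5.3]
 [594.    1.2]
 [587.2 -13.4]] [583.88629203  -4.03907848]
15.4 70.8
14.9 74.1
16.1 65.1
13.2 71.9
ledge [586.5  -2.6  90.3] 10216
rim [585.2  -3.5  74.9] 4560
top 506 [585.02987505  -3.61062131 191.60431877] ((585.30859375, -3.4075498580932617), (14.128213882446289, 14.059478759765625), 74.21875)
collar [584.55043839  -3.22723442 167.        ]
```

View pics/w1c.png

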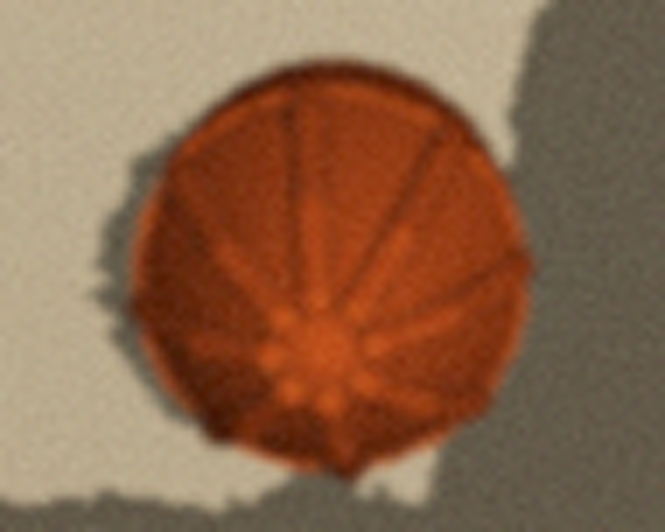

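Run:
```python
from bench import arm
import numpy as np
from h import *
p0=dict(np.load("pics/w4p.npz"))
# pose at w1: recompute from R of start orientation ~ same; camera centre offset from TCP const in tool frame
from scipy.spatial.transform import Rotation as Ro
def tool(q): return Ro.from_quat(q).as_matrix()
s=arm.read_state(); T=tool(s["ee_rot"]); c=-p0["R"].T@p0["t"]
off=T.T@(c-np.array([630.25,-5.44,423.38])); Rc=p0["R"]@T
T1=tool([-0.116,0.993,0.001,-0.001]); R1=Rc@T1.T; c1=np.array([532.65,-273.38,352.55])+T1@off
p=dict(mtx=p0["mtx"],R=R1,t=-R1@c1); print(off.round(1))
for a,b in((290,110),(440,130),(530,265),(470,410),(345,470),(220,440),(140,305),(180,165)):
    P=onplane(195+a/7,130+b/7,36,p)[:2]-[526.2,-284.2]; an=np.degrees(np.arctan2(P[1],P[0])); print(P.round(1),np.hypot(*P).round(1),an.round(1),(an%45).round(1))
yaw=lambda q: np.degrees(np.arctan2(tool(q)[1,0],tool(q)[0,0])); print("yaw tool x",yaw(s["ee_rot"]),yaw([-0.114,0.993,0.002,-0.003]), s["joints"].round(3))
```

```text
[75.  -0.6 30.8]
[-21.5  -9.7] 23.6 -155.8 24.2
[-23.4   9.4] 25.3 158.0 23.0
[-9.1 24.9] 26.5 110.0 20.0
[11.7 22.1] 25.0 62.1 17.1
[23.6  7.9] 24.9 18.4 18.4
[23.3 -9.2] 25.1 -21.5 23.5
[  7.8 -23.1] 24.4 -71.4 18.6
[-11.4 -21.8] 24.6 -117.6 17.4
yaw tool x -166.99944479164353 -166.90108156437168 [ 0.248  0.382  0.052 -0.002 -1.241 -1.591]
```

Run:
```python
import numpy as np,cv2
from h import *
X=np.load("pics/w4.npy"); im=cv2.imread("pics/w4.png"); hsv=cv2.cvtColor(im,cv2.COLOR_BGR2HSV)
m=(hsv[...,1]>170)&(hsv[...,0]<20); m[:200]=0; m[:,:185]=0; m[:,325:]=0
Q=X[m]; Q=Q[np.isfinite(Q[:,2])]; print(len(Q),np.percentile(Q,[1,99],axis=0).round(1))
for z0 in range(258,316,6):
    q=Q[(Q[:,2]>z0)&(Q[:,2]<z0+6)]
    if len(q)>40: print(z0,len(q),np.round(circ(q[:,:2]),1))
```

```text
15033 [[604.8 -30.1 253.3]
 [636.   16.6 314.6]]
258 448 [630.8  -5.7  26. ]
264 526 [630.9  -5.6  26.1]
270 582 [630.8  -5.6  26.1]
276 1548 [630.3  -5.7  24.7]
282 1816 [630.7  -5.6  23.1]
288 2039 [630.1  -5.8  20.2]
294 2013 [629.8  -5.8  17.3]
300 2345 [629.3  -5.9  14.1]
306 2172 [628.9  -6.   10. ]
312 996 [626.6  -6.4   4.6]
```

```bash
python3 -m jog '[[[22,6,0,0],[44,12.5,0,-5],[44,12.5,20,-9],[44,12.5,40,-9],[44,12.5,46,-9]]]' -; python3 -m jog '[[[0,0,0,0],[0,0,0,0],[0,0,0,0],[0,0,0,0],[0,0,0,0]]]' -
python3 - <<'E'
from bench import arm
import numpy as np,cv2
from h import *
p=arm.camera_params("wrist"); s=arm.read_state(); im,d=arm.get_image("wrist"); X=cloud(d,p); cv2.imwrite("pics/w5.png",im)
hsv=cv2.cvtColor(im,cv2.COLOR_BGR2HSV)
m=(hsv[...,1]>170)&(hsv[...,0]<20); m[:200]=0; m[:,:185]=0; m[:,325:]=0
Q=X[m]; Q=Q[np.isfinite(Q[:,2])]; zt=s["position"][2]-173.6
q=Q[(Q[:,2]>zt+8)&(Q[:,2]<zt+26)]; print(len(q),np.round(circ(q[:,:2]),1),s["position"],s["ee_rot"],s["contact_force"])
P=X[:250]; Q=P[(P[...,2]>163)&(P[...,2]<172)];c=np.array([586,-3.])
for _ in range(15):
    r=np.hypot(*(Q[:,:2]-c).T);k=(r>70)&(r<80);cc=circ(Q[k][:,:2]);c=np.array(cc[:2])
print("rim",np.round(cc,1),k.sum())
E
```

```text
clock: 7.18
position: [583.2, -3.1, 377.2]
ee_rot: [-0.191, 0.982, 0.001, -0.001]
contact_force: [-0.3, -0.4, -1.5]
gripper_width: 50.2
clock: 7.8
position: [583.2, -3.1, 377.4]
ee_rot: [-0.191, 0.982, 0.001, -0.001]
contact_force: [0.6, -0.3, -1.1]
gripper_width: 49.9
1545 [583.6  -3.1  26. ] [583.23022301  -3.10250852 377.38808753] [-1.90769925e-01  9.81633843e-01  1.20615566e-03 -6.16378802e-04] [ 0.5526723  -0.2637555  -1.07869904]
rim [584.6  -3.6  74.7] 4011
```

View pics/w5.png

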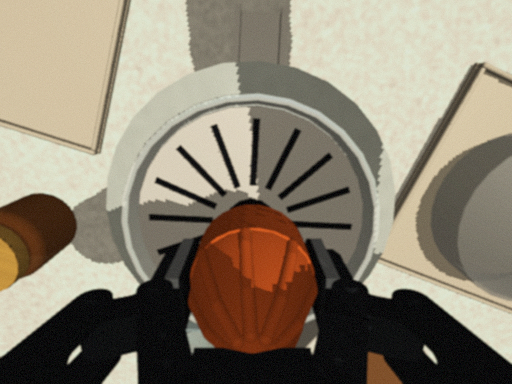

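```bash
python3 -m jog '[[[-1.4,-0.9,2,0],[-1.4,-0.9,5,0],[-1.4,-0.9,8,0],[-1.4,-0.9,9,0],[-1.4,-0.9,9,0]]]' -; python3 -m jog '[[[0,0,1,0],[0,0,2,0],[0,0,3,0],[0,0,4,0],[0,0,4,0]]]' -
```

```text
clock: 8.48
position: [584.8, -3.4, 368.2]
ee_rot: [-0.191, 0.982, 0.001, -0.001]
contact_force: [-0.5, -1.4, -1.5]
gripper_width: 50.5
clock: 9.1
position: [584.8, -3.4, 364.1]
ee_rot: [-0.191, 0.982, 0.001, -0.001]
contact_force: [-0.1, 0.1, -1.2]
gripper_width: 50.5
```

```bash
python3 -m jog '[[[0,0,0.7,0],[0,0,1.4,0],[0,0,2,0],[0,0,2,0],[0,0,2,0]]]' -; python3 -m jog '[[[0,0,0.7,0],[0,0,1.4,0],[0,0,2,0],[0,0,2,0],[0,0,2,0]]]' -
```

```text
clock: 9.72
position: [584.8, -3.4, 362.1]
ee_rot: [-0.191, 0.982, 0.001, -0.001]
contact_force: [0.1, -0.1, -1.6]
gripper_width: 50.4
clock: 10.35
position: [584.8, -3.4, 360.1]
ee_rot: [-0.191, 0.982, 0.001, -0.001]
contact_force: [-0.3, -0.2, -0.3]
gripper_width: 50.3
```

No contact down to about 19.5 mm, which suggests the square has already found the shaft. I'll continue gently.

```bash
python3 -m jog '[[[0,0,0.7,0],[0,0,1.4,0],[0,0,2,0],[0,0,2.5,0],[0,0,2.5,0]]]' -; python3 -m jog '[[[0,0,0.7,0],[0,0,1.4,0],[0,0,2,0],[0,0,2.5,0],[0,0,2.5,0]]]' -
```

```text
clock: 10.98
position: [584.8, -3.4, 357.6]
ee_rot: [-0.191, 0.982, 0.001, -0.001]
contact_force: [0.1, -0.3, -2.0]
gripper_width: 50.1
clock: 11.6
position: [584.8, -3.4, 355.0]
ee_rot: [-0.191, 0.982, 0.001, -0.001]
contact_force: [0.2, 0.1, -1.6]
gripper_width: 50.2
```

```bash
python3 -m jog '[[[0,0,0.5,0],[0,0,1,0],[0,0,1.5,0],[0,0,1.5,0],[0,0,1.5,0]]]' -; python3 -m jog '[[[0,0,0.5,0],[0,0,1,0],[0,0,1.5,0],[0,0,1.5,0],[0,0,1.5,0]]]' -
```

```text
clock: 12.22
position: [584.8, -3.4, 353.5]
ee_rot: [-0.191, 0.982, 0.001, -0.001]
contact_force: [0.2, 0.1, -1.0]
gripper_width: 50.1
clock: 12.85
position: [585.0, -3.1, 352.2]
ee_rot: [-0.191, 0.982, 0.001, -0.0]
contact_force: [1.3, 3.7, 0.5]
gripper_width: 50.4
```

The sideways force (1.3, 3.7) N points along 71°, which matches the shaft flat's normal. That's the ball inside the socket mouth. Pressing on.

```bash
python3 -m jog '[[[0,0,0.5,0],[0,0,1,0],[0,0,1.5,0],[0,0,1.5,0],[0,0,1.5,0]]]' -; python3 -m jog '[[[0,0,0.5,0],[0,0,1,0],[0,0,1.5,0],[0,0,1.5,0],[0,0,1.5,0]]]' -
```

```text
clock: 13.48
position: [585.1, -3.1, 350.5]
ee_rot: [-0.191, 0.982, 0.001, -0.0]
contact_force: [1.6, 2.7, -0.8]
gripper_width: 49.9
clock: 14.1
position: [585.0, -3.0, 348.8]
ee_rot: [-0.191, 0.982, 0.001, -0.001]
contact_force: [1.5, 3.6, -2.4]
gripper_width: 50.4
```

```bash
python3 -m jog '[[[0,0,0.5,0],[0,0,1,0],[0,0,1.5,0],[0,0,2,0],[0,0,2,0]]]' -
python3 - <<'E'
from bench import arm
import numpy as np,cv2
from h import *
p=arm.camera_params("wrist"); s=arm.read_state(); im,d=arm.get_image("wrist"); X=cloud(d,p); cv2.imwrite("pics/w6.png",im)
hsv=cv2.cvtColor(im,cv2.COLOR_BGR2HSV)
m=(hsv[...,1]>170)&(hsv[...,0]<20); m[:200]=0; m[:,:185]=0; m[:,325:]=0
Q=X[m]; Q=Q[np.isfinite(Q[:,2])]; zt=s["position"][2]-173.6
q=Q[(Q[:,2]>zt+8)&(Q[:,2]<zt+26)]; print(len(q),np.round(circ(q[:,:2]),1),s["position"],s["contact_force"],s["wrist_torque"])
print("top of reamer rel TCP",np.percentile(Q[:,2],99.5)-s["position"][2], "abs",np.percentile(Q[:,2],99.5))
E
```

```text
clock: 14.72
position: [585.0, -3.1, 346.6]
ee_rot: [-0.191, 0.982, 0.001, -0.001]
contact_force: [1.1, 3.0, -1.4]
gripper_width: 50.1
1547 [585.5  -2.9  26.1] [585.02339545  -3.05202404 346.64768554] [ 1.11622128  3.00375123 -1.41931012] [ 0.9713052  -0.3816946   0.01846376]
top of reamer rel TCP -100.39041556900517 abs 246.25726996968504
```

View pics/w6.png

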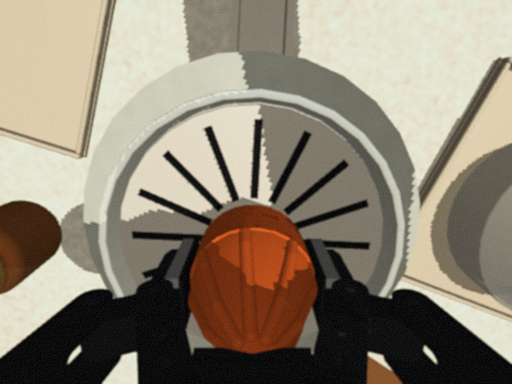

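Run:
```python
import numpy as np,cv2
for n in("w2","w4","w5","w6"):
    im=cv2.imread(f"pics/{n}.png");hsv=cv2.cvtColor(im,cv2.COLOR_BGR2HSV)
    m=(hsv[...,1]>170)&(hsv[...,0]<20); m[:195]=0; m[:,:185]=0; m[:,325:]=0
    v,u=np.nonzero(m); 
    # highlighted skirt-top edge: brightness gradient along col 252
    g=im[200:300,250:256,2].astype(float).mean(1); gi=np.argmax(np.diff(cv2.GaussianBlur(g[:,None],(1,5),0)[:,0]))+200
    print(n,m.sum(),"top",v.min(),"left",u[v==270].min(),"right",u[v==270].max(),"edge",gi)
```

```text
w2 15188 top 206 left 190 right 314 edge 227
w4 15093 top 196 left 189 right 314 edge 226
w5 15258 top 198 left 190 right 315 edge 227
w6 15162 top 195 left 190 right 316 edge 226
```

The reamer hasn't moved in the grip, so its underside is about 6 mm above the collar and the ball is riding on the socket wall. Continuing.

```bash
python3 -m jog '[[[0,0,0.5,0],[0,0,1,0],[0,0,1.5,0],[0,0,2,0],[0,0,2,0]]]' -; python3 -m jog '[[[0,0,0.5,0],[0,0,1,0],[0,0,1.5,0],[0,0,2,0],[0,0,2,0]]]' -;  python3 -m jog '[[[0,0,0.5,0],[0,0,1,0],[0,0,1.5,0],[0,0,1.5,0],[0,0,1.5,0]]]' -
```

```text
clock: 15.4
position: [585.0, -3.0, 344.4]
ee_rot: [-0.191, 0.982, 0.001, -0.001]
contact_force: [0.7, 3.1, -1.9]
gripper_width: 50.1
clock: 16.02
position: [584.8, -3.3, 342.2]
ee_rot: [-0.191, 0.982, 0.001, -0.001]
contact_force: [1.7, 0.5, -2.8]
gripper_width: 50.8
clock: 16.65
position: [584.8, -3.5, 340.8]
ee_rot: [-0.191, 0.982, 0.001, -0.001]
contact_force: [0.6, -1.3, -0.2]
gripper_width: 50.2
```

The side force dropped at about 342, so the ball is in the dimple. Now I'll seat it firmly on the collar, staying well below 50 N.

```bash
python3 -m jog '[[[0,0,0.4,0],[0,0,0.8,0],[0,0,0.8,0],[0,0,0.8,0],[0,0,0.8,0]]]' -; python3 -m jog '[[[0,0,0.4,0],[0,0,0.8,0],[0,0,0.8,0],[0,0,0.8,0],[0,0,0.8,0]]]' -
```

```text
clock: 17.27
position: [584.8, -3.4, 340.7]
ee_rot: [-0.191, 0.982, 0.001, -0.001]
contact_force: [-1.7, 1.0, 5.6]
gripper_width: 50.1
clock: 17.9
position: [584.7, -3.4, 340.7]
ee_rot: [-0.191, 0.982, 0.001, -0.001]
contact_force: [-1.9, 1.3, 6.1]
gripper_width: 50.3
```

```bash
python3 -m jog '[[[0,0,0.5,0],[0,0,1,0],[0,0,1.5,0],[0,0,2,0],[0,0,2,0]]]' -; python3 -m jog '[[[0,0,0,0],[0,0,0,0],[0,0,0,0],[0,0,0,0],[0,0,0,0]]]' 85
```

```text
clock: 18.52
position: [584.6, -3.4, 340.7]
ee_rot: [-0.191, 0.982, 0.001, -0.0]
contact_force: [-5.1, 1.5, 12.1]
gripper_width: 50.2
clock: 19.15
position: [584.6, -3.4, 340.4]
ee_rot: [-0.191, 0.982, 0.001, -0.001]
contact_force: [-0.3, 0.7, 0.4]
gripper_width: 85.0
```

Home contact at TCP z 340.7, against 340.6 expected, with about 13 N of push. Released. Lifting to check and then heading for the cover.

```bash
python3 -m jog '[[[0,0,-10,0],[0,0,-45,0],[0,0,-95,0],[0,0,-140,0],[0,0,-150,0]]]' -
python3 - <<'E'
from bench import arm
import numpy as np,cv2
from h import *
p=arm.camera_params("wrist"); s=arm.read_state(); im,d=arm.get_image("wrist"); X=cloud(d,p); cv2.imwrite("pics/w7.png",im)
hsv=cv2.cvtColor(im,cv2.COLOR_BGR2HSV)
P=X; m=(hsv[...,1]>150)&(hsv[...,0]<20)&(np.hypot(P[...,0]-585,P[...,1]+3)<40)&(P[...,2]>160)&(P[...,2]<260)
Q=X[m]; print(s["position"],m.sum(),Q.min(0).round(1),Q.max(0).round(1))
for z0,z1 in((170,185),(185,195),(200,215)):
    q=Q[(Q[:,2]>z0)&(Q[:,2]<z1)]
    if len(q)>30: print(z0,len(q),np.round(circ(q[:,:2]),1))
print("tip z",np.percentile(Q[:,2],99))
for z0,z1,ra,rb in((141,149,78,98),(163,172,70,80)):
    Q=X[(X[...,2]>z0)&(X[...,2]<z1)];c=np.array([586,-3.])
    for _ in range(15):
        r=np.hypot(*(Q[:,:2]-c).T);k=(r>ra)&(r<rb);cc=circ(Q[k][:,:2]);c=np.array(cc[:2])
    print("ring",z0,np.round(cc,1),k.sum(),Q[k][:,2].mean())
E
```

```text
clock: 19.77
position: [584.7, -3.8, 495.4]
ee_rot: [-0.191, 0.982, 0.0, 0.004]
contact_force: [0.3, -0.6, -0.6]
gripper_width: 84.8
[584.6878094   -3.75868252 495.36175641] 2901 [559.  -29.5 166.6] [609.7  21.8 234. ]
170 124 [585.   -3.7  25.7]
185 148 [584.9  -3.8  25.5]
200 955 [584.4  -3.9  20.5]
tip z 232.2726424509859
ring 141 [587.4  -2.6  89.5] 7075 144.9439614411444
ring 163 [585.   -3.5  75. ] 2588 166.32571927566437
```

View pics/w7.png

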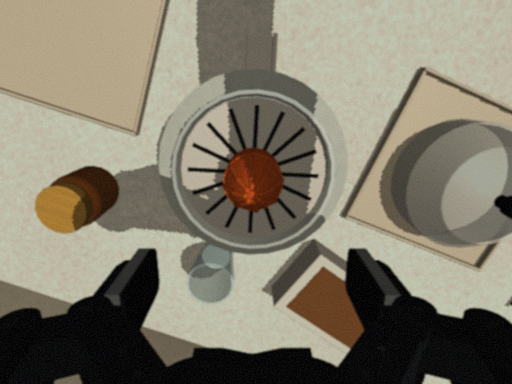

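Verified: the reamer tip is at 232–234 mm (233 expected) and its axis is at (585.0, −3.7). It is home at pixel (253,180), and the jar, tumbler and carton are untouched. On to the cover.

```bash
python3 -m jog '[[[-8,48,5,0],[-17,105,10,0],[-26,160,15,0],[-35,215,20,0],[-43,262,25,0]]]' 85; python3 -m jog '[[[-3,18,10,0],[-5,28,20,0],[-5,28,30,0],[-5,28,30,0],[-5,28,30,0]]]' -
python3 - <<'E'
from bench import arm
import numpy as np,cv2
from h import *
p=arm.camera_params("wrist"); s=arm.read_state(); im,d=arm.get_image("wrist"); X=cloud(d,p); cv2.imwrite("pics/w8.png",im)
m=(im.max(2)<60)&(np.hypot(X[...,0]-521,X[...,1]-283)<35)&(X[...,2]>100)&(X[...,2]<150)
Q=X[m]; v,u=np.nonzero(m); print(s["position"],s["ee_rot"],m.sum(),Q.min(0).round(1),Q.max(0).round(1),u.mean(),v.mean())
q=Q[(Q[:,2]>133)];print("top",len(q),np.median(q,axis=0),cv2.minEnclosingCircle(q[:,:2].astype(np.float32)))
for z0,z1 in((20,40),(40,60),(60,80)):
    q=X[(X[...,2]>z0)&(X[...,2]<z1)&(np.hypot(X[...,0]-521,X[...,1]-283)<100)]
    if len(q)>30: print(z0,len(q),np.round(circ(q[:,:2]),1))
E
```

```text
clock: 20.45
position: [525.4, 257.1, 468.4]
ee_rot: [-0.192, 0.981, 0.0, 0.002]
contact_force: [-0.1, -0.0, 0.1]
gripper_width: 85.1
clock: 21.08
position: [520.0, 284.0, 438.8]
ee_rot: [-0.191, 0.982, 0.0, 0.002]
contact_force: [0.2, 0.1, 0.3]
gripper_width: 84.8
[520.00024221 284.02263796 438.80472011] [-1.90892690e-01  9.81608424e-01  1.78149625e-04  2.20274767e-03] 666 [507.2 270.8 123.7] [531.8 295.  143.2] 251.57207207207207 180.8948948948949
top 636 [518.46454591 282.58609537 140.64093813] ((519.4495239257812, 282.8746643066406), 12.499290466308594)
40 810 [519.8 282.8  84.8]
60 3479 [519.7 282.7  77.2]
```

View pics/w8.png

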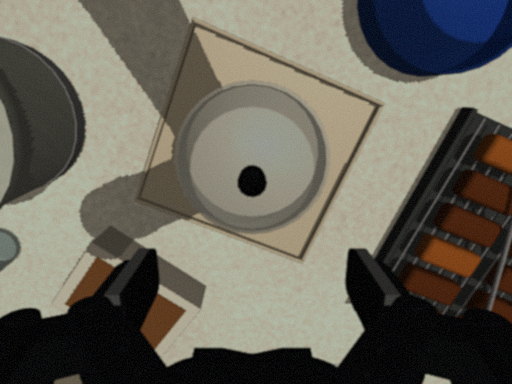

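The knob is at (252,181), measured (519.5, 282.8) with radius 12.5 and top at 141. The hood circle agrees. Descending.

```bash
python3 -m jog '[[[1.5,-0.6,35,0],[1.5,-0.6,80,0],[1.5,-0.6,115,0],[1.5,-0.6,140,0],[1.5,-0.6,147,0]]]' -; python3 -m jog '[[[0,0,3,0],[0,0,6,0],[0,0,6,0],[0,0,6,0],[0,0,6,0]]]' -
```

```text
clock: 21.75
position: [519.5, 282.7, 290.8]
ee_rot: [-0.191, 0.982, -0.0, 0.001]
contact_force: [-0.2, 0.1, -0.2]
gripper_width: 84.7
clock: 22.38
position: [519.5, 282.8, 285.3]
ee_rot: [-0.191, 0.982, -0.0, 0.002]
contact_force: [-0.7, -1.3, 0.6]
gripper_width: 85.3
```

```bash
python3 -m jog '[[[0,0,0,0],[0,0,0,0],[0,0,0,0],[0,0,0,0],[0,0,0,0]]]' 15; python3 -m jog '[[[0,0,0,0],[0,0,0,0],[0,0,0,0],[0,0,0,0],[0,0,0,0]]]' 15; python3 -m jog '[[[0,0,-8,0],[0,0,-20,0],[0,0,-35,0],[0,0,-50,0],[0,0,-50,0]]]' -;python3 - <<'E'
from bench import arm
import cv2
im,d=arm.get_image("wrist"); cv2.imwrite("pics/w9.png",im)
im,d=arm.get_image("scene"); cv2.imwrite("pics/s9.png",cv2.resize(im[100:300,150:400],None,fx=3,fy=3)[:600])
E
```

```text
clock: 23.0
position: [519.5, 282.8, 285.3]
ee_rot: [-0.191, 0.982, -0.0, 0.002]
contact_force: [0.3, 0.2, 0.7]
gripper_width: 23.6
clock: 23.62
position: [519.5, 282.8, 285.3]
ee_rot: [-0.191, 0.982, -0.0, 0.002]
contact_force: [-0.1, 0.4, -0.3]
gripper_width: 23.4
clock: 24.25
position: [519.6, 283.1, 337.5]
ee_rot: [-0.191, 0.982, 0.001, 0.004]
contact_force: [-0.8, -0.8, -2.1]
gripper_width: 23.6
```

View pics/w9.png

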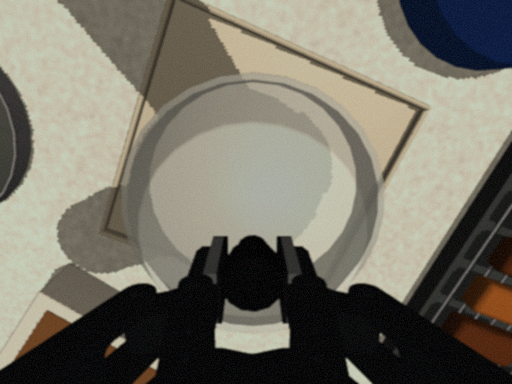

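View pics/s9.png

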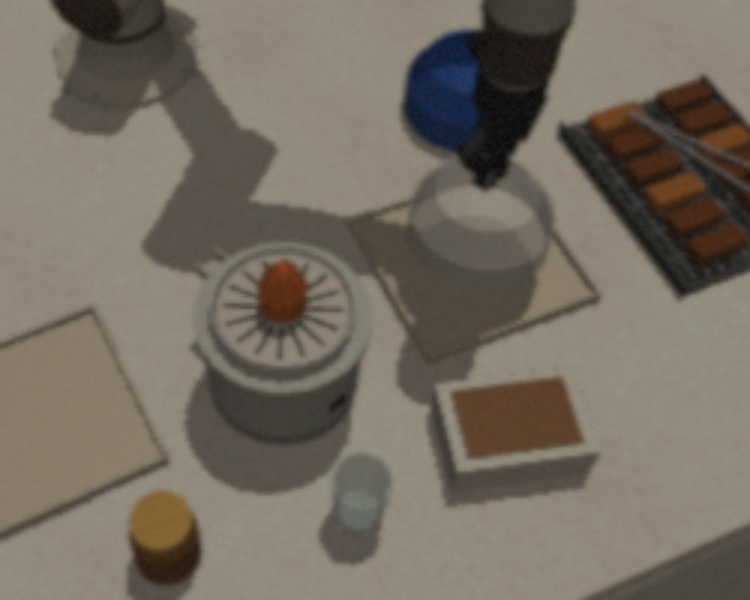

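The cover is lifted, the knob held between the pads at (252,272). Raising it above the reamer tip before translating.

```bash
python3 -m jog '[[[0,0,-40,0],[0,0,-85,0],[0,0,-130,0],[0,0,-180,0],[0,0,-205,0]]]' -; python3 -m jog '[[[5,-45,0,0],[12,-90,0,0],[20,-140,0,0],[29,-195,0,0],[35,-235,0,0]]]' -;  python3 -m jog '[[[0,0,0,0],[0,0,0,0],[0,0,0,0],[0,0,0,0],[0,0,0,0]]]' -
```

```text
clock: 24.98
position: [518.4, 282.3, 543.0]
ee_rot: [-0.191, 0.982, 0.001, 0.003]
contact_force: [-0.1, 1.0, -1.6]
gripper_width: 23.3
clock: 25.6
position: [574.0, 49.3, 541.7]
ee_rot: [-0.19, 0.982, 0.001, 0.002]
contact_force: [0.4, -0.0, -1.7]
gripper_width: 23.4
clock: 26.22
position: [573.9, 50.0, 541.8]
ee_rot: [-0.191, 0.982, 0.001, 0.002]
contact_force: [-0.9, -0.1, -1.6]
gripper_width: 23.3
```

```bash
python3 -m jog '[[[3,-18,0,0],[7,-38,0,0],[9.8,-53.5,0,0],[9.8,-53.5,0,0],[9.8,-53.5,0,0]]]' -
python3 - <<'E'
from bench import arm
import numpy as np,cv2
from h import *
p=arm.camera_params("wrist"); s=arm.read_state(); im,d=arm.get_image("wrist"); X=cloud(d,p); cv2.imwrite("pics/w10.png",im)
print(s["position"],s["ee_rot"],s["contact_force"],s["wrist_torque"])
ez=s["position"][2]-280.3
for a,b in((5,15),(15,30),(30,45),(45,60),(60,75)):
    q=X[(X[...,2]>ez+a)&(X[...,2]<ez+b)&(np.hypot(X[...,0]-585,X[...,1]+3)<110)]
    if len(q)>50: print(a,len(q),np.round(circ(q[:,:2]),1),q.mean(0).round(1))
for z0,z1,ra,rb in((141,149,78,98),(163,172,70,80)):
    Q=X[(X[...,2]>z0)&(X[...,2]<z1)];c=np.array([586,-3.])
    for _ in range(15):
        r=np.hypot(*(Q[:,:2]-c).T);k=(r>ra)&(r<rb);cc=circ(Q[k][:,:2]) if k.sum()>20 else (0,0,0);c=np.array(cc[:2])
    print("ring",z0,np.round(cc,1),k.sum())
im,d=arm.get_image("scene"); cv2.imwrite("pics/s10.png",cv2.resize(im[60:260,130:380],None,fx=3,fy=3,interpolation=cv2.INTER_CUBIC))
im,d=arm.get_image("top"); cv2.imwrite("pics/t10.png",im)
E
```

```text
clock: 26.85
position: [584.9, -3.7, 541.6]
ee_rot: [-0.19, 0.982, 0.001, 0.002]
contact_force: [-0.3, 0.5, -2.3]
gripper_width: 23.2
[584.88044902  -3.65959468 541.59554746] [-1.90284278e-01  9.81726015e-01  9.30837077e-04  2.24898515e-03] [-0.28847856  0.49849989 -2.27249782] [-0.00405945  0.07126888 -0.0041516 ]
45 3494 [585.4  -3.6  83.1] [530.7 -26.6 316.4]
60 5750 [585.2  -3.6  75.2] [536.7 -23.  328.9]
ring 141 [0 0 0] 0
ring 163 [0 0 0] 0
```

View pics/w10.png

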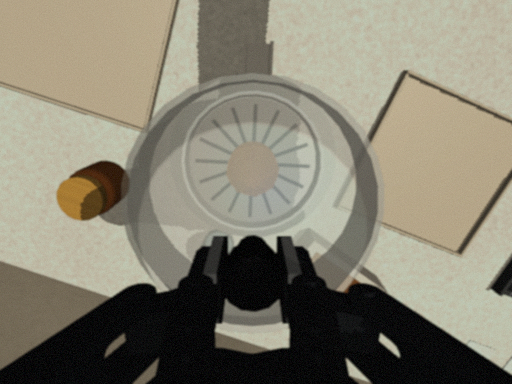

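View pics/s10.png

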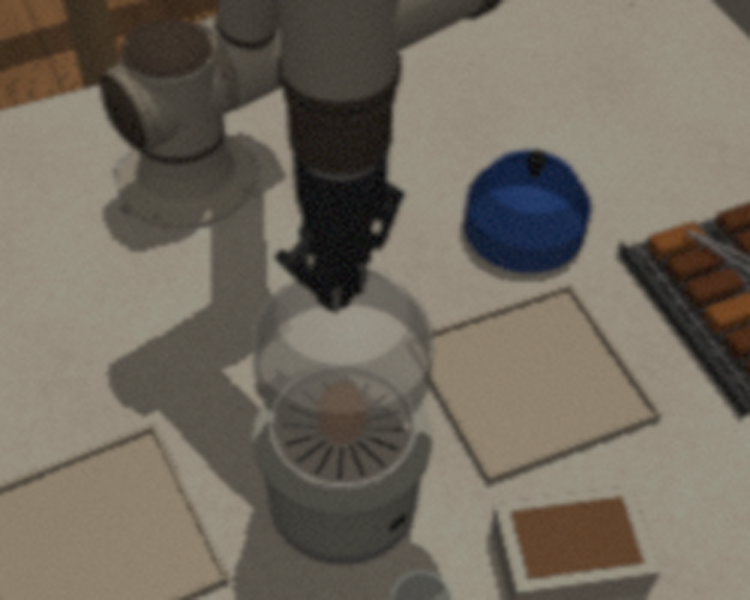

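The hood is centred at (585.3, −3.6) over the axis at (585.1, −3.6), upright with the reamer inside its outline. Lowering.

```bash
python3 -m jog '[[[0,0,15,0],[0,0,35,0],[0,0,55,0],[0,0,70,0],[0,0,78,0]]]' -; python3 -m jog '[[[0,0,4,0],[0,0,9,0],[0,0,14,0],[0,0,17,0],[0,0,17,0]]]' -
```

```text
clock: 27.62
position: [585.0, -2.6, 462.3]
ee_rot: [-0.191, 0.982, 0.001, 0.001]
contact_force: [0.0, 0.6, -1.5]
gripper_width: 23.4
clock: 28.25
position: [585.1, -2.6, 445.2]
ee_rot: [-0.191, 0.982, 0.001, 0.001]
contact_force: [-0.8, -0.8, -0.8]
gripper_width: 23.5
```

```bash
python3 -m jog '[[[0.4,-0.9,3,0],[0.4,-0.9,7,0],[0.4,-0.9,11,0],[0.4,-0.9,15,0],[0.4,-0.9,16,0]]]' -; python3 -m jog '[[[0,0,1,0],[0,0,2,0],[0,0,3,0],[0,0,4,0],[0,0,4,0]]]' -
```

```text
clock: 28.88
position: [585.0, -3.5, 428.7]
ee_rot: [-0.191, 0.982, 0.001, 0.001]
contact_force: [0.8, -0.8, -0.6]
gripper_width: 23.0
clock: 29.5
position: [585.1, -3.4, 425.4]
ee_rot: [-0.191, 0.982, 0.001, 0.001]
contact_force: [-0.9, 1.2, 2.0]
gripper_width: 23.3
```

Touching at 425.4 (425.3 expected). One small press, then release slowly and lift.

```bash
python3 -m jog '[[[0,0,0.5,0],[0,0,0.8,0],[0,0,0.8,0],[0,0,0.8,0],[0,0,0.8,0]]]' -; python3 -m jog '[[[0,0,0,0],[0,0,0,0],[0,0,0,0],[0,0,0,0],[0,0,0,0]]]' 60;  python3 -m jog '[[[0,0,-3,0],[0,0,-15,0],[0,0,-40,0],[0,0,-70,0],[0,0,-90,0]]]' 85; python3 -m jog '[[[20,0,-10,0],[40,0,-20,0],[60,0,-30,0],[60,0,-30,0],[60,0,-30,0]]]' -
```

```text
clock: 30.12
position: [584.9, -3.4, 425.3]
ee_rot: [-0.191, 0.982, 0.001, 0.002]
contact_force: [-2.9, 2.1, 5.1]
gripper_width: 23.5
clock: 30.75
position: [585.0, -3.4, 425.2]
ee_rot: [-0.191, 0.982, 0.001, 0.002]
contact_force: [-0.5, -0.2, -0.5]
gripper_width: 60.0
clock: 31.38
position: [584.6, -3.7, 518.0]
ee_rot: [-0.191, 0.982, 0.001, 0.003]
contact_force: [-0.5, 0.9, 1.0]
gripper_width: 84.9
clock: 32.0
position: [528.6, -26.4, 547.5]
ee_rot: [-0.191, 0.982, 0.001, 0.003]
contact_force: [-0.4, 0.3, -0.3]
gripper_width: 84.9
```

Run:
```python
from bench import arm
import numpy as np,cv2
from h import *
p=arm.camera_params("wrist"); im,d=arm.get_image("wrist"); X=cloud(d,p); cv2.imwrite("pics/w11.png",im)
q=X[(np.hypot(X[...,0]-585,X[...,1]+3.6)<25)&(X[...,2]>265)&(X[...,2]<300)]; 
if len(q): print("knob",len(q),np.median(q,axis=0).round(1),q[:,2].max())
for a,b in((190,205),(205,220),(220,232)):
    q=X[(X[...,2]>a)&(X[...,2]<b)&(np.hypot(X[...,0]-585,X[...,1]+3)<95)]
    if len(q)>50: print(a,len(q),np.round(circ(q[:,:2]),1))
for n in("scene","top"):
    p=arm.camera_params(n); im,d=arm.get_image(n); X=cloud(d,p)
    cv2.imwrite(f"pics/{n}11.png",im)
    if n=="scene": cv2.imwrite("pics/s11c.png",cv2.resize(im[130:310,150:380],None,fx=3.2,fy=3.2,interpolation=cv2.INTER_CUBIC))
    q=X[(np.hypot(X[...,0]-585,X[...,1]+3.6)<14)&(X[...,2]>262)&(X[...,2]<295)]; print(n,"knob",len(q),np.median(q,axis=0).round(1) if len(q) else "", np.percentile(q[:,2],90) if len(q) else "")
s=arm.read_state(); print(s["clock"])
```

```text
knob 837 [582.1  -4.8 280.3] 282.78263263161733
190 1842 [585.1  -3.8  83.2]
205 2685 [585.2  -3.7  75.5]
220 2131 [585.3  -3.7  67.2]
scene knob 68 [590.   -3.9 278.5] 281.1251660670033
top knob 3 [586.5   9.6 282. ] 282.1257423809753
32.15
```

View pics/s11c.png

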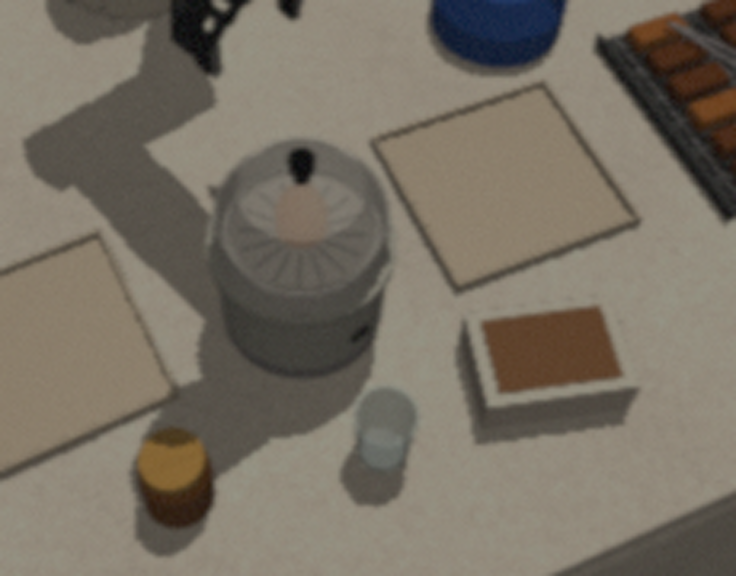

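View pics/w11.png

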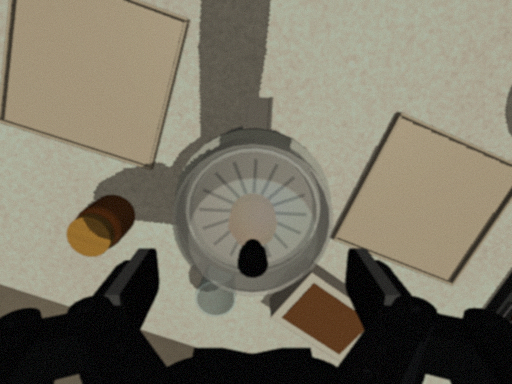

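Run:
```python
import cv2,numpy as np
a=cv2.imread("pics/scene0.png").astype(int);b=cv2.imread("pics/scene11.png").astype(int)
for n,(u0,u1,v0,v1) in dict(jar=(188,220,260,298),tumbler=(258,284,248,284),carton=(292,352,222,265)).items():
    A=a[v0:v1,u0:u1].mean(2).astype(np.float32);B=b[v0:v1,u0:u1].mean(2).astype(np.float32)
    print(n,"shift px",np.round(cv2.phaseCorrelate(A,B,cv2.createHanningWindow(A.shape[::-1],cv2.CV_32F)),2))
from bench import arm
s=arm.read_state(); print(s["clock"],s["contact_force"],arm.job_done())
```

```text
Traceback (most recent call last):
ValueError: setting an array element with a sequence. The requested array has an inhomogeneous shape after 1 dimensions. The detected shape was (2,) + inhomogeneous part.
```

Run:
```python
import cv2,numpy as np
a=cv2.imread("pics/scene0.png").astype(int);b=cv2.imread("pics/scene11.png").astype(int)
for n,(u0,u1,v0,v1) in dict(jar=(188,220,260,298),tumbler=(258,284,248,284),carton=(292,352,222,265)).items():
    A=a[v0:v1,u0:u1].mean(2).astype(np.float32);B=b[v0:v1,u0:u1].mean(2).astype(np.float32)
    print(n,"shift px",cv2.phaseCorrelate(A,B,cv2.createHanningWindow(A.shape[::-1],cv2.CV_32F)))
from bench import arm
s=arm.read_state(); print(s["clock"],s["contact_force"],arm.job_done())
```

```text
jar shift px ((-0.1641961816215165, 0.4840877843036644), 0.838025750219822)
tumbler shift px ((0.3160451401158202, 0.00712504358340027), 0.9008183388553038)
carton shift px ((0.09166909540219947, 0.3890319369739892), 0.9229910894676491)
the job is handed in; nothing more can be done
32.15 [ 0.13392462 -0.75079471 -0.05998895] None
```

The juicer is back together and handed in at 32 s: the reamer is home on the shaft, and the clear cover is on the ledge over it.

- **Reamer:** The square slid on at the first light push, so no search turn was needed after I set the angle from the camera view. The ball's sideways force appeared and then dropped away. The tool stopped at 340.7 mm (340.6 expected) under a push of about 13 N. The camera then showed the tip at 232–234 mm (233 expected). I did not see a distinct 6–15 N downward peak as the ball went past, because force is only reported at the end of each move.
- **Cover:** It touched down at 425.4 mm (425.3 expected). After release, the knob top was at about 281–283 mm (281 expected), and the hood's axis was within about 0.3 mm of the shaft's and level. I did not check the lower edge point by point around the ledge.
- **Rest of the scene:** The gripper is open and clear, with no contact force. The jar, tumbler and carton shifted by at most half a pixel in the scene image, which is within noise. One knob reading from the top camera was useless (3 pixels, partly blocked by the arm), so I ignored it.

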